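# Set the tell-tale pin of a foot alignment jig with the heel gauge blade

### The job

Square up the loose orange gauge blade in front of the foot alignment jig and slide it along the bench, steel nose first, into the low gap under the jig's platform. Feel for the hidden pin inside; once the nose meets it, push on so that the pin is set back by about 5 mm, then leave the blade lying there and take the hand away. Do not shift the other things on the bench.

Things in the scene. Friction and masses are not known exactly. Their poses are not given: they have to be found in the camera images.
- jig: Foot alignment jig, fixed. Two steel cheeks carry an aluminium platform 90 x 134 mm, 13 to 23 mm above the bench, front edge yellow; on it a skin-coloured foot (toe to y = -153 mm) and a post (top 190 mm above the bench, x = 45 mm). The gap below it is 94 mm wide (y), 13 mm high; its floor is the bench. Origin: on the bench, mid-gap, at the platform's front edge. x points into the gap, z up.
- jig_mouth (a point): Point on the bench 27 mm in front of the jig's origin (its x = -27 mm, y = 0), midway between two fixed guide blocks, 13 mm high, that narrow from about 120 mm here to the 94 mm gap at the platform; their outer corners reach y = +-75 mm. Axes as the jig's.
- gauge: Loose flat blade lying on the bench, 120 mm long (x), 90 mm wide (y), 10 mm thick, 0.2 to 0.36 kg; orange, with a bare steel nose (last 20 mm at +x, corner radius 10 mm). Too wide to grasp: push its edges with the fingertips under 10 mm above the bench; sliding takes 1 to 4 N. Origin: centre of its underside. It starts in front of the gap, nose to the jig, off to either side and askew.
- gauge_nose (a point): Middle of the blade's front edge, 60 mm ahead of the blade's origin, 5 mm above its underside. Axes as the blade's.
- pin (a joint): How far the hidden pin has been pushed back, m: 0 as found, at most 0.026. The pin is a bar 50 mm wide across the middle of the gap, 28 to 52 mm behind the platform's front edge (differs every time); it slides along the jig's x, held by about 6 N of friction, no spring, and stays where pushed. Its stem comes out at the jig's back and ends in a red cap that moves with it.
- hammer: Bystander: hammer, on the bench to the right.
- driver: Bystander: screwdriver, near right.
- spanner: Bystander: steel spanner beyond the blade.
- tin: Bystander: yellow and red tin, 86 mm across, 100 mm high.
- cup: Bystander: black cup, 76 mm across, 90 mm high, right.
- adapter: Bystander: aluminium adapter disc 52 mm across, 38 mm high, behind the jig.
- clamp: Bystander: aluminium tube clamp, 44 mm across, 40 mm high, behind the jig.
Not all that is in view belongs to the job. There is more than one size of the part that bears pin; the job needs the smallest. There is more than one size of the gauge; the job needs the larger.

How it is judged:
By the outcome, as a careful person would: the job done as asked, in the order asked, and still so for the second after the job is handed in, with the robot touching nothing.
It also fails if it takes over 64 s, if anything falls off the work surface, if the arm or the gripper's body presses on something with over 40 N, if the wrist force passes 120 N, or if a joint passes its speed limit or range.

### The arm

A 6-joint arm with a two-finger parallel gripper is mounted at the origin on the work surface. World frame = base frame: x ahead of the robot, y to its left, z up, the work surface at z = 0. Lengths are in m, angles in rad, forces in N, time in s.
With the tool pointing down it reaches from about 0.35 to 0.725 m from the base axis. Payload 4.3 kg.
Tool frame: the origin (TCP) lies on the centre line of the jaws, within the pads' length; the fingertips stand 11 mm ahead of it and the grasp point (between the pads) lies 8 mm behind it (finger_overhang is the distance from the TCP to the fingertips, in m); z points along the fingers, y is the direction in which the jaws open and shut (so a half turn about z gives the same grasp; the last joint's range is limited). The gripper opens to 85 mm and grips with 20 to 120 N. Pads are 22 mm wide; open, the fingers measure 114 mm over their backs; the gripper's body (76 mm by 85 mm) begins 54 mm behind the grasp point. The pads swing forward as they close: fully open they stand 13 mm farther back than shut.
Start: joints at [-1.404, 0.377, 0.081, 1.274, 0, 1.46], TCP at [0.157, -0.553, 0.242] pointing down, gripper open.
Joint ranges: [-2.72, 2.72], [-0.84, 1.66], [-1.02, 1.22], [-1.77, 2.12], [-1.37, 1.28], [-3.14, 3.14]. Speed limits (rad/s): [2.57, 2.57, 3.14, 3.14, 3.14, 3.14].

### API

Orientations are given as [roll, pitch, yaw] about the fixed x, y, z axes, in that order (R = Rz(yaw) Ry(pitch) Rx(roll)).
In Python, from workcell import state, snapshot, job_done, finger_overhang gives the robot as it stands.
- The arm moves only by the tool play_rows, never from a script. Its argument "plan" is a list of rows, each a list of 5 numbers: the opening, from 0 (shut) to 1 (fully open), then the shift along the tool's x, y, z in mm, then the turn about the tool's z in degrees. A call has 1 to 5 rows; each row shifts and turns the commanded pose from where the row before left it, along the tool's axes as they then stand; what a row does not reach is not made up. A row lasts 1/8 s, in which the tool goes at most 62.5 mm and 10.7 degrees, less where a joint would pass 70% of its speed; a pose out of reach is approached as far as the arm can. A call is refused whole if a number of a shift passes 62.5 or a number of a turn 10.7, either way. A call with a gripper value outside its range is refused whole. The fingers move at their own pace and stop on an object; the grip force is fixed at half the most. Time passes only in rows, so rows that do not move let the fingers close. It gives the time, the measured TCP pose, the force and the opening at its end, in the units of the state.
- state(): the state, without advancing time (a new reading comes with each control period).
- snapshot(name): name is "scene" or "top" or "wrist"; returns a dict with "image" (384x512x3 uint8, red, green, blue), "fx", "fy", "cx", "cy" (pixels), "R" (3x3) and "t" (3): a world point X has camera coordinates R X + t. Camera axes: x right, y down, z forward; pixel columns grow to the right and rows downward; lengths in m; the calibration is good to about 2 mm. A picture is of the moment at which its call begins. There is no depth.
- job_done(): hands the job in, once; it reports no verdict.
The state is a dict: "t": time; "q": joint angles; "qd": joint speeds; "effort": joint torques, N m; "eef_pos": TCP position; "orientation": TCP orientation; "contact_force": force on the tool from outside, world axes, zero at the start; "wrist_torque": the same for the moment, N m; "gripper_width": finger opening in m.
Only numpy, scipy, OpenCV 4.12 (cv2) and the standard library are available. Lean on these libraries where they do the work, as an engineer would, in place of code of your own. Each camera call takes 0.05 s, during which the arm holds its last target.

## Working session

There is one attempt and no reset: what is moved stays moved. The work goes in short steps, Python scripts to look and compute and a tool call to move; the robot and the scene stay as the last step left them, time stands still between calls to the robot, and variables do not carry over. Pictures are saved under pics/ and viewed, and the job is handed in when it is done.

Besides the shell and the picture viewer there is one more tool, called after "Request:" as name([rows], argument=value, ...), one row to a line, values as JSON. play_rows: Moves the arm, as the interface text tells. Its arguments: {"type":"object","properties":{"plan":{"type":"array"}},"required":["plan"]}

```bash
mkdir -p pics
cat > h.py <<'E'
import numpy as np,cv2
from workcell import state,snapshot
def snap(n,f):
    s=snapshot(n); cv2.imwrite(f'pics/{f}.png',cv2.cvtColor(s['image'],cv2.COLOR_RGB2BGR)); np.save(f'pics/{f}.npy',s,allow_pickle=True); return s
def load(f): return np.load(f'pics/{f}.npy',allow_pickle=True).item()
def ray(s,u,v,z=0):
    R=np.array(s['R']);t=np.array(s['t']);c=-R.T@t
    d=R.T@np.array([(u-s['cx'])/s['fx'],(v-s['cy'])/s['fy'],1]); return c+d*(z-c[2])/d[2]
def proj(s,X):
    p=np.array(s['R'])@np.array(X)+np.array(s['t']);return s['fx']*p[0]/p[2]+s['cx'],s['fy']*p[1]/p[2]+s['cy']
E
python3 - <<'E'
from h import *
for n in ['scene','top','wrist']:
    s=snap(n,n+'0'); R=np.array(s['R']); print(n,s['fx'],-R.T@np.array(s['t']),R[2])
print(state())
E
```

```text
scene 390.1215617728392 [0.98056504 0.49059739 0.74998472] [-0.42343078 -0.52881697 -0.73556712]
top 483.03058909140594 [ 0.32460272 -0.01886794  1.42383361] [ 1.56332016e-01  9.57289287e-04 -9.87704098e-01]
wrist 298.4381557524693 [ 0.23500065 -0.53101715  0.37384591] [-0.30728835 -0.08401064 -0.94790088]
{'t': 0.15, 'q': array([-1.40434342e+00,  3.77944038e-01,  7.99676534e-02,  1.27435988e+00,
       -3.87575730e-05,  1.46052169e+00]), 'qd': array([ 0.00040248, -0.00140688,  0.00424429,  0.00025503,  0.00120434,
       -0.00091967]), 'effort': array([ 8.14369450e-04, -4.64035320e+01,  2.70170188e+01,  1.38852687e-02,
       -8.63300625e-05, -1.84017341e-05]), 'eef_pos': array([ 0.15702842, -0.55267233,  0.24156112]), 'orientation': array([-3.14005781e+00, -1.30949539e-04,  2.76727475e-01]), 'contact_force': array([0.17166082, 1.06958499, 0.63368202]), 'wrist_torque': array([-0.0312772 , -0.01701515,  0.00884534]), 'gripper_width': 0.08510184907573497}
```

View pics/scene0.png

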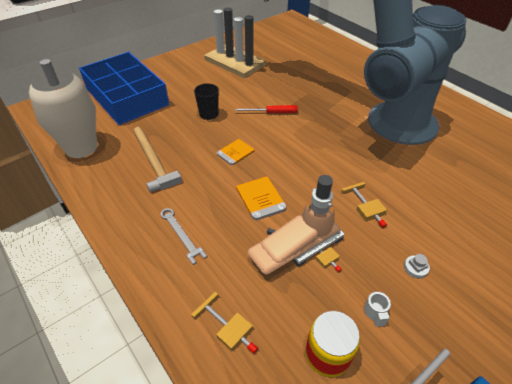

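View pics/top0.png

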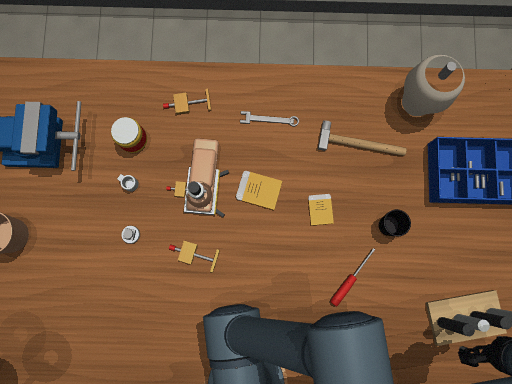

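View pics/wrist0.png

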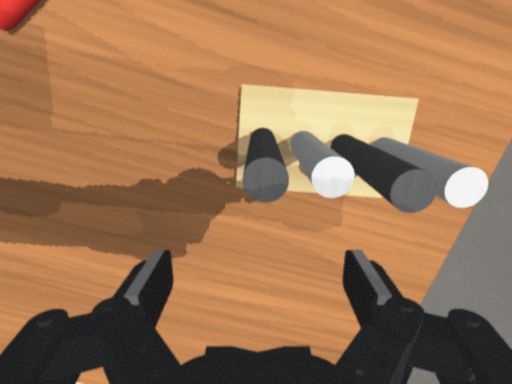

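The top view shows the jig near (203,175), its mouth facing image-right. The larger blade is at (260,190) with its nose to the left, the small decoy blade at (320,210), and the loose T-parts at (190,100) and (190,255). I'll measure next.

Run:
```python
from h import *
s=load('top0');im=cv2.imread('pics/top0.png')
c=im[120:250,150:350];cv2.imwrite('pics/top0z.png',cv2.resize(c,None,fx=4,fy=4,interpolation=cv2.INTER_CUBIC))
hsv=cv2.cvtColor(im,cv2.COLOR_BGR2HSV)
m=cv2.inRange(hsv,(17,170,150),(28,255,255))
n,l,st,ce=cv2.connectedComponentsWithStats(m)
for i in range(1,n):
    if st[i,4]>60:
        cn=cv2.findContours((l==i).astype('uint8'),0,2)[0][0]
        b=cv2.boxPoints(cv2.minAreaRect(cn)); print(st[i]); print([ray(s,*p,.01)[:2].round(3).tolist() for p in b])
for p in [(237,193),(272,173)]: print(ray(s,*p))
s=load('scene0');im=cv2.imread('pics/scene0.png')
c=im[140:290,200:400];cv2.imwrite('pics/sc0z.png',cv2.resize(c,None,fx=4,fy=4,interpolation=cv2.INTER_CUBIC))
```

```text
[0.54118753 0.0406711  0.        ]
[ 0.6044553  -0.06251789  0.        ]
```

View pics/top0z.png

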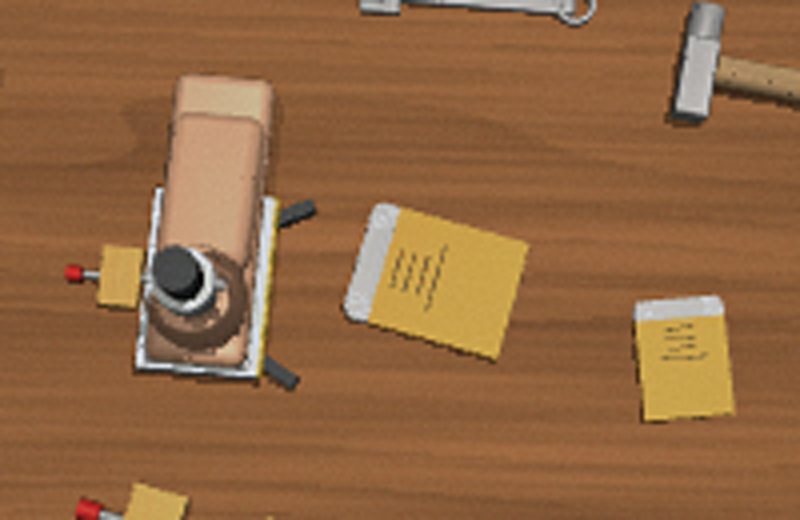

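View pics/sc0z.png

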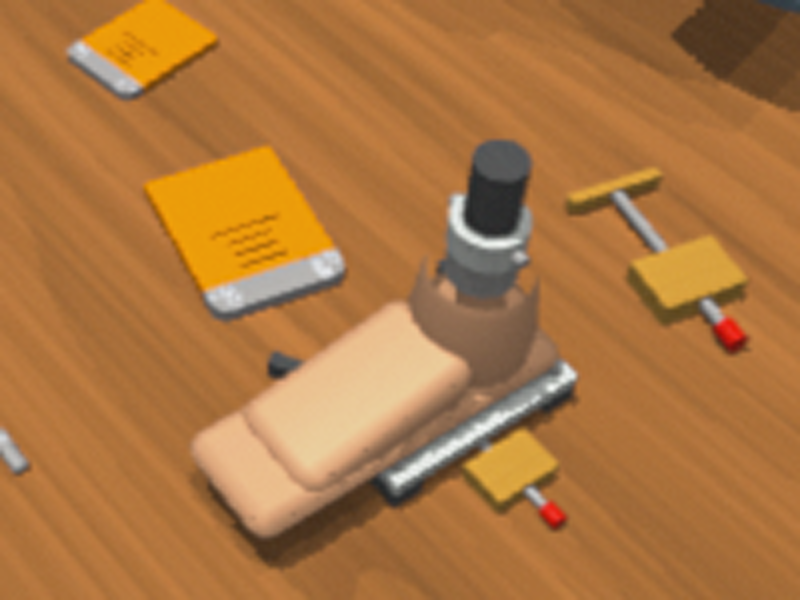

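Run:
```python
from h import *
import workcell
print(workcell.finger_overhang if not callable(workcell.finger_overhang) else workcell.finger_overhang())
s=load('top0'); z=lambda u,v,h:ray(s,u/4+150-.375,v/4+120-.375,h)[:2]
a=z(275,197,.023);b=z(263,381,.023); print('front edge',a,b,np.linalg.norm(a-b))
print('back',z(156,188,.023),z(135,372,.023))
for n,p in dict(gN=(315,205),gS=(297,384)).items(): print(n,z(*p,.013))
yj=(b-a)/np.linalg.norm(b-a); 
if yj[0]>0:yj=-yj
xj=np.array([yj[1],-yj[0]]);print('xj',xj,'yaw',np.degrees(np.arctan2(xj[1],xj[0])))
o=(a+b)/2;print('o',o)
# gauge corners
im=cv2.imread('pics/top0.png');hsv=cv2.cvtColor(im,cv2.COLOR_BGR2HSV)
print(hsv[195,265],hsv[193,241],hsv[150,265])
C=[z(528,242,.01),z(495,360,.01)]
e=(C[0]+C[1])/2; d=C[0]-C[1]; print('rear corners',C,np.linalg.norm(d)); gx=np.array([-d[1],d[0]])/np.linalg.norm(d)
print('gx',gx, np.degrees(np.arctan2(gx[1],gx[0])))
N=[z(376,203,.01),z(345,322,.01)]
print('nose mid',(z(365,204,.01)+z(340,318,.01))/2, 'rearmid',e)
for p in [e, e+.06*gx,e+.12*gx]: print('jig frame',(p-o)@xj,(p-o)@yj)
# red cap etc in jig
print('redcap',z(74,273,.008),z(100,272,.02))
```

```text
0.011
front edge [0.60847368 0.09693418] [0.47173701 0.10071326] 0.13678888316996737
back [0.61310261 0.18514106] [0.47606168 0.19415302]
gN [0.60516318 0.06779777]
gS [0.4711828  0.07657152]
xj [0.02762713 0.9996183 ] yaw 88.4168808726193
o [0.54010535 0.09882372]
[ 20 157 203] [ 35   8 195] [ 13 153 123]
rear corners [array([ 0.58161549, -0.0912389 ]), array([ 0.49275916, -0.06833802])] 0.0917599998077413
gx [0.24957367 0.96835581] 75.54771428780616
nose mid [0.56431324 0.03872766] rearmid [ 0.53718733 -0.07978846]
jig frame -0.17862462207148155 -0.0020176332347784914
jig frame -0.12013175043821127 -0.015381164508127142
jig frame -0.061638878804941 -0.02874469578147568
redcap [0.55037986 0.24518796] [0.54967737 0.22386937]
```

```bash
cat >> h.py <<'E'
def rows(x,y,z,yawdeg,n,op=1.0,dyaw=None,pose=None):
    st=state(); p=np.array(st['eef_pos']);yaw=np.degrees(st['orientation'][2])
    if pose is not None: p=np.array(pose[:3]);yaw=pose[3]
    if dyaw is None: dyaw=(yawdeg-yaw+180)%360-180
    out=[];d=(np.array([x,y,z])-p)*1000/n
    for i in range(n):
        a=np.radians(yaw+dyaw*i/n);c,s=np.cos(a),np.sin(a)
        out.append([op,round(d[0]*c+d[1]*s),round(d[0]*s-d[1]*c),round(-d[2]),round(-dyaw/n,1)])
    for i in range(0,n,5): print(out[i:i+5])
E
python3 - <<'E'
from h import *
rows(.54,-.06,.30,87,15,.6)
E
```

```text
[[0.6, 34, -25, -4, np.float64(-4.7)], [0.6, 35, -22, -4, np.float64(-4.7)], [0.6, 37, -19, -4, np.float64(-4.7)], [0.6, 39, -16, -4, np.float64(-4.7)], [0.6, 40, -12, -4, np.float64(-4.7)]]
[[0.6, 41, -9, -4, np.float64(-4.7)], [0.6, 41, -6, -4, np.float64(-4.7)], [0.6, 42, -2, -4, np.float64(-4.7)], [0.6, 42, 1, -4, np.float64(-4.7)], [0.6, 41, 5, -4, np.float64(-4.7)]]
[[0.6, 41, 8, -4, np.float64(-4.7)], [0.6, 40, 11, -4, np.float64(-4.7)], [0.6, 39, 15, -4, np.float64(-4.7)], [0.6, 38, 18, -4, np.float64(-4.7)], [0.6, 36, 21, -4, np.float64(-4.7)]]
```

Request:
play_rows([
  [0.6,34,-25,-12,-4.7],
  [0.6,35,-22,-12,-4.7],
  [0.6,37,-19,-12,-4.7],
  [0.6,39,-16,-8,-4.7],
  [0.6,40,-12,-4,-4.7],
])

```text
t: 0.78
eef_pos: [0.286, -0.3869, 0.2906]
orientation: [3.141, 0.0, 0.689]
contact_force: [0.4, -0.8, -0.0]
gripper_width: 0.0513
```

Request:
play_rows([
  [0.6,41,-9,-4,-4.7],
  [0.6,41,-6,-4,-4.7],
  [0.6,42,-2,-4,-4.7],
  [0.6,42,1,0,-4.7],
  [0.6,41,5,0,-4.7],
])

```text
t: 1.4
eef_pos: [0.415, -0.2227, 0.3022]
orientation: [-3.141, 0.0, 1.1]
contact_force: [0.3, -0.7, -0.4]
gripper_width: 0.0511
```

Request:
play_rows([
  [0.6,41,8,0,-4.7],
  [0.6,40,11,0,-4.7],
  [0.6,39,15,0,-4.7],
  [0.6,38,18,0,-4.7],
  [0.6,36,21,0,-4.7],
])

```text
t: 2.02
eef_pos: [0.5445, -0.059, 0.302]
orientation: [-3.141, 0.0, 1.51]
contact_force: [1.1, -0.4, -0.1]
gripper_width: 0.0514
```

Request:
play_rows([
  [0.6,0,0,0,0],
  [0.6,0,0,0,0],
])

```text
t: 2.28
eef_pos: [0.5436, -0.0604, 0.3019]
orientation: [-3.141, 0.0, 1.507]
contact_force: [-0.6, 0.2, 0.5]
gripper_width: 0.0512
```

Run:
```python
from h import *
s=snap('wrist','w1'); print(-np.array(s['R']).T@s['t'],state()['gripper_width'])
im=cv2.imread('pics/w1.png');cv2.imwrite('pics/w1z.png',cv2.resize(im,(800,600),interpolation=cv2.INTER_CUBIC))
```

```text
[0.5480483  0.0207955  0.43427624] 0.05152197473382763
```

View pics/w1z.png

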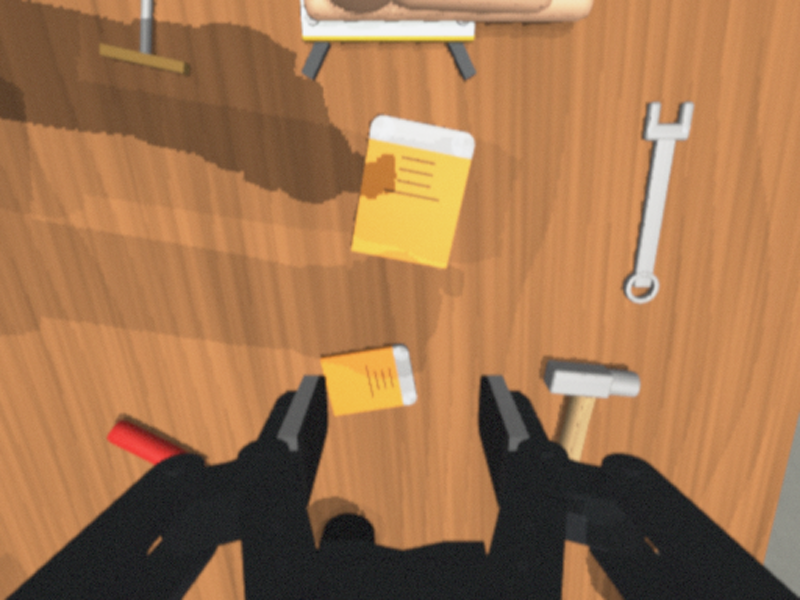

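```bash
cat >> h.py <<'E'
def gauge(f,roi,zt=.010):
    """fit the 4 sides of the blade top: returns rear mid, yaw(deg) ; roi x0,y0,x1,y1 px"""
    s=load(f);im=cv2.cvtColor(s['image'],cv2.COLOR_RGB2HSV)
    m=(cv2.inRange(im,(17,150,120),(32,255,255)))
    k=np.zeros_like(m);k[roi[1]:roi[3],roi[0]:roi[2]]=255;m&=k
    m=cv2.morphologyEx(m,cv2.MORPH_CLOSE,np.ones((7,7)))
    c=max(cv2.findContours(m,cv2.RETR_EXTERNAL,cv2.CHAIN_APPROX_NONE)[0],key=cv2.contourArea)
    q=np.array([ray(s,p[0][0],p[0][1],zt)[:2] for p in c],np.float32)*1000
    r=cv2.minAreaRect(q); return r,cv2.boxPoints(r),m
E
python3 - <<'E'
from h import *
s=load('w1'); f=lambda u,v,h:ray(s,(u+.5)*.64-.5,(v+.5)*.64-.5,h)[:2]
im=cv2.imread('pics/w1.png')
cv2.imwrite('pics/w1a.png',cv2.resize(im[0:180,180:320],None,fx=5.5,fy=3.3*1.0,interpolation=cv2.INTER_CUBIC) if 0 else cv2.resize(im[0:60,180:320],None,fx=5.5,fy=5.5,interpolation=cv2.INTER_CUBIC))
cv2.imwrite('pics/w1b.png',cv2.resize(im[65:180,215:315],None,fx=5,fy=5,interpolation=cv2.INTER_CUBIC))
r,b,m=gauge('w1',(200,60,320,180));print(r,b)
E
```

```text
((549.0838623046875, -32.97256088256836), (99.15409851074219, 91.49913787841797), 75.38277435302734) [[492.30377   -69.3996   ]
 [580.8414    -92.49034  ]
 [605.86395     3.4544754]
 [517.32635    26.54522  ]]
```

View pics/w1a.png

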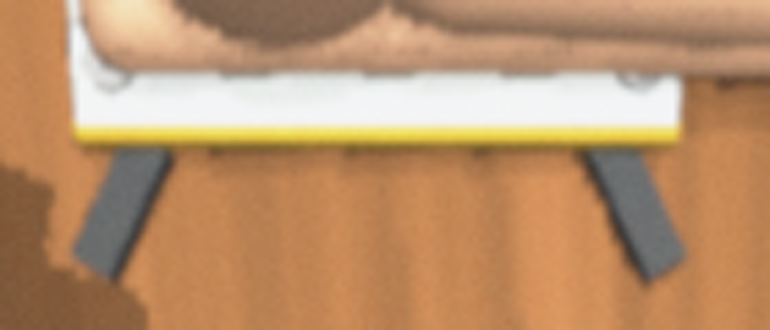

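View pics/w1b.png

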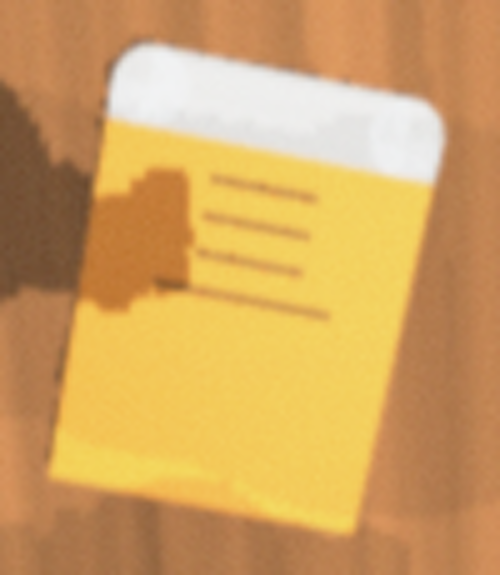

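Run:
```python
from h import *
s=load('w1'); f=lambda u,v,h:ray(s,180+(u+.5)/5.5-.5,(v+.5)/5.5-.5,h)[:2]
def rep(n,a,b):
    d=a-b; print(n,a.round(4),b.round(4),'len',np.linalg.norm(d).round(4),'mid',((a+b)/2).round(4),'ang',np.degrees(np.arctan2(d[1],d[0])).round(2))
rep('top',f(683,127,.023),f(76,127,.023))
rep('bot',f(680,146,.013),f(79,146,.013))
rep('guide outer',f(686,258,.013),f(72,257,.013))
rep('guide tip',f(650,284,.013),f(112,281,.013))
rep('guide in',f(585,150,.013),f(172,158,.013))
```

```text
top [0.6087 0.0976] [0.4742 0.1061] len 0.1348 mid [0.5414 0.1019] ang -3.65
bot [0.6094 0.0956] [0.4726 0.1044] len 0.1372 mid [0.541 0.1  ] ang -3.65
guide outer [0.6105 0.0724] [0.4679 0.0816] len 0.1429 mid [0.5392 0.077 ] ang -3.73
guide tip [0.602  0.0674] [0.4766 0.076 ] len 0.1257 mid [0.5393 0.0717] ang -3.93
guide in [0.5878 0.0962] [0.4935 0.1006] len 0.0944 mid [0.5406 0.0984] ang -2.66
```

Run:
```python
from h import *
rows(.6175,-.0400,.30,165.4,9,.6)
```

```text
[[0.6, 3, 8, 0, np.float64(-8.8)], [0.6, 2, 8, 0, np.float64(-8.8)], [0.6, 0, 9, 0, np.float64(-8.8)], [0.6, -1, 8, 0, np.float64(-8.8)], [0.6, -2, 8, 0, np.float64(-8.8)]]
[[0.6, -4, 8, 0, np.float64(-8.8)], [0.6, -5, 7, 0, np.float64(-8.8)], [0.6, -6, 6, 0, np.float64(-8.8)], [0.6, -7, 5, 0, np.float64(-8.8)]]
```

Request:
play_rows([
  [0.6,3,8,0,-8.8],
  [0.6,2,8,0,-8.8],
  [0.6,0,9,0,-8.8],
  [0.6,-1,8,0,-8.8],
  [0.6,-2,8,0,-8.8],
])

```text
t: 2.95
eef_pos: [0.5839, -0.0495, 0.3025]
orientation: [-3.141, 0.0, 2.278]
contact_force: [0.2, -0.1, -0.1]
gripper_width: 0.0515
```

Request:
play_rows([
  [0.6,-4,8,0,-8.8],
  [0.6,-5,7,0,-8.8],
  [0.6,-6,6,0,-8.8],
  [0.6,-7,5,0,-8.8],
  [0.6,0,0,0,0],
])

```text
t: 3.58
eef_pos: [0.6178, -0.0414, 0.3022]
orientation: [-3.141, -0.0, 2.886]
contact_force: [-0.1, -0.2, -0.1]
gripper_width: 0.0511
```

Request:
play_rows([
  [0.6,0,0,50,0],
  [0.6,0,0,50,0],
  [0.6,0,0,50,0],
  [0.6,0,0,50,0],
  [0.6,0,0,40,0],
])

```text
t: 4.2
eef_pos: [0.6164, -0.041, 0.0605]
orientation: [-3.141, -0.002, 2.885]
contact_force: [-0.5, -0.8, 0.1]
gripper_width: 0.0513
```

Request:
play_rows([
  [0.6,0,0,0,0],
  [0.6,0,0,0,0],
])

```text
t: 4.45
eef_pos: [0.6188, -0.0409, 0.0641]
orientation: [3.142, 0.002, 2.888]
contact_force: [-0.1, 0.2, 0.2]
gripper_width: 0.0511
```

Run:
```python
from h import *
s=snap('wrist','w2')
im=cv2.imread('pics/w2.png');cv2.imwrite('pics/w2z.png',cv2.resize(im,(800,600),interpolation=cv2.INTER_CUBIC))
```

```text
(no output)
```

View pics/w2z.png

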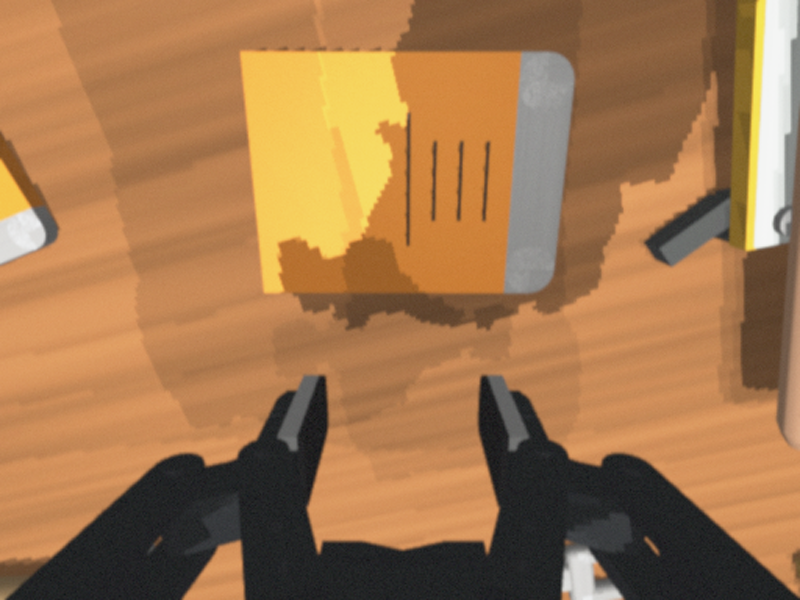

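The tool is square to the blade's side, and the blade appears level at (240–575, 50–293). Next I'll descend gently.

Request:
play_rows([
  [0.6,0,0,35,0],
  [0.6,0,0,5,0],
  [0.6,0,0,0,0],
  [0.6,0,0,0,0],
])

```text
t: 5.0
eef_pos: [0.6194, -0.0406, 0.0241]
orientation: [3.141, 0.003, 2.889]
contact_force: [-0.3, -0.1, -0.5]
gripper_width: 0.0515
```

Request:
play_rows([
  [0.6,0,0,3,0],
  [0.6,0,0,2,0],
  [0.6,0,0,0,0],
  [0.6,0,0,0,0],
])

```text
t: 5.5
eef_pos: [0.618, -0.0403, 0.0172]
orientation: [-3.141, -0.0, 2.89]
contact_force: [0.2, 0.3, -0.2]
gripper_width: 0.051
```

Run:
```python
from h import *
s=snap('wrist','w3');st=state();p=st['eef_pos'];print(p,st['contact_force'])
# which height do pad tips sit at? compare tip pixel with lateral gap
for z in (.002,.006,.010,.014):
  print(z,[np.round(ray(s,(u+.5)*.64,378*.64,z)-p,4).tolist() for u in (327,481)])
im=cv2.imread('pics/w3.png');cv2.imwrite('pics/w3z.png',cv2.resize(im,(800,600),interpolation=cv2.INTER_CUBIC))
```

```text
[ 0.61802823 -0.04036153  0.01728351] [0.17765742 0.90014181 0.4422927 ]
0.002 [[-0.0109, -0.0251, -0.0153], [0.0027, 0.0276, -0.0153]]
0.006 [[-0.0128, -0.0239, -0.0113], [0.0005, 0.0274, -0.0113]]
0.01 [[-0.0146, -0.0227, -0.0073], [-0.0018, 0.0272, -0.0073]]
0.014 [[-0.0165, -0.0215, -0.0033], [-0.004, 0.027, -0.0033]]
```

View pics/w3z.png

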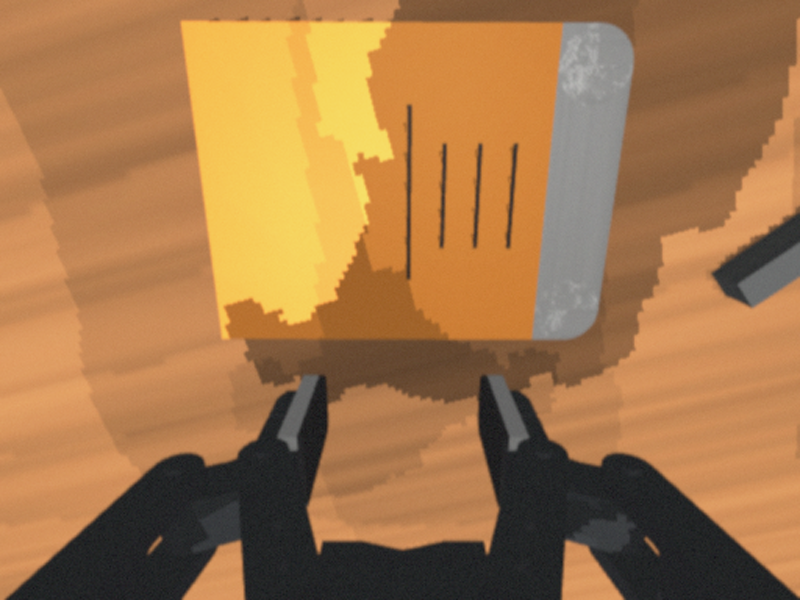

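Request:
play_rows([
  [0.6,0,0,3,0],
  [0.6,0,0,1,0],
  [0.6,0,0,0,0],
])

```text
t: 5.92
eef_pos: [0.6178, -0.0403, 0.0131]
orientation: [-3.141, -0.0, 2.89]
contact_force: [-0.6, 0.4, -0.6]
gripper_width: 0.0511
```

Request:
play_rows([
  [0.6,4,0,0,0],
  [0.6,4,0,0,0],
  [0.6,3,0,0,0],
  [0.6,1,0,0,0],
  [0.6,0,0,0,0],
])

```text
t: 6.55
eef_pos: [0.6065, -0.0373, 0.0134]
orientation: [-3.142, 0.0, 2.89]
contact_force: [0.2, -0.5, 0.3]
gripper_width: 0.0512
```

Run:
```python
from h import *
rows(.5892,-.0224,state()['eef_pos'][2],176.3,10,.6)
```

```text
[[0.6, 2, 1, 0, np.float64(-1.1)], [0.6, 2, 1, 0, np.float64(-1.1)], [0.6, 2, 1, 0, np.float64(-1.1)], [0.6, 2, 1, 0, np.float64(-1.1)], [0.6, 2, 1, 0, np.float64(-1.1)]]
[[0.6, 2, 1, 0, np.float64(-1.1)], [0.6, 2, 1, 0, np.float64(-1.1)], [0.6, 2, 1, 0, np.float64(-1.1)], [0.6, 2, 1, 0, np.float64(-1.1)], [0.6, 2, 1, 0, np.float64(-1.1)]]
```

Request:
play_rows([
  [0.6,2,1,0,-1],
  [0.6,2,1,0,-1],
  [0.6,2,1,0,-1.1],
  [0.6,2,1,0,-1.1],
  [0.6,2,1,0,-1],
])

```text
t: 7.18
eef_pos: [0.5978, -0.0302, 0.0134]
orientation: [-3.142, 0.0, 2.982]
contact_force: [1.2, -0.6, 0.3]
gripper_width: 0.0515
```

Request:
play_rows([
  [0.6,2,1,0,-1],
  [0.6,2,1,0,-1.1],
  [0.6,2,1,0,-1.1],
  [0.6,2,1,0,-1.1],
  [0.6,1,2,0,-1.1],
])

```text
t: 7.8
eef_pos: [0.5893, -0.0233, 0.0133]
orientation: [-3.141, -0.0, 3.076]
contact_force: [1.1, -1.3, 0.3]
gripper_width: 0.0514
```

Request:
play_rows([
  [0.6,0,0,0,0],
  [0.6,0,0,0,0],
])

```text
t: 8.05
eef_pos: [0.5892, -0.0231, 0.0132]
orientation: [3.142, -0.001, 3.075]
contact_force: [0.5, -0.3, 0.6]
gripper_width: 0.0512
```

Run:
```python
from h import *
s=snap('wrist','w4');s=snap('top','t4')
im=cv2.imread('pics/w4.png');cv2.imwrite('pics/w4z.png',cv2.resize(im,(800,600),interpolation=cv2.INTER_CUBIC))
```

```text
(no output)
```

View pics/w4z.png

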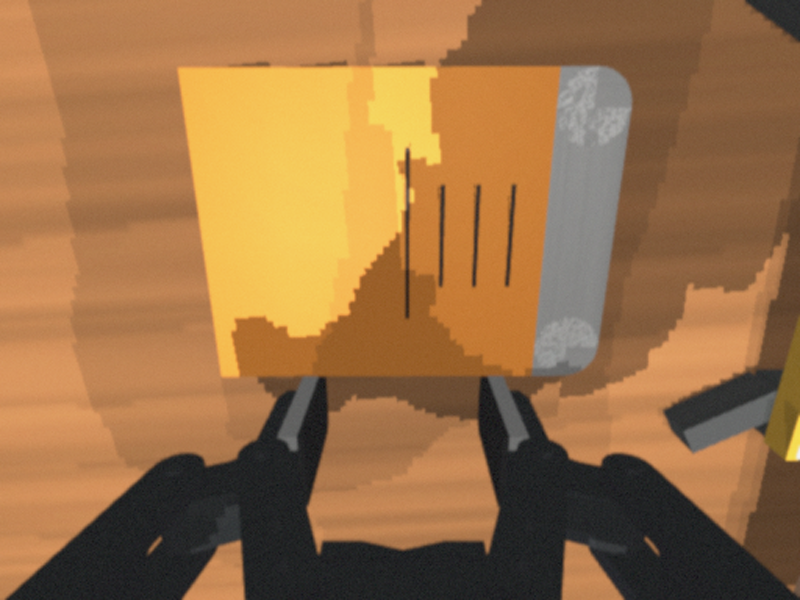

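```bash
cat >> h.py <<'E'
O=np.array([.541,.101]);YJ=np.radians(86.3);XJ=np.array([np.cos(YJ),np.sin(YJ)]);YV=np.array([-XJ[1],XJ[0]])
def jig(p): p=np.array(p)[:2]-O; return np.round([p@XJ*1000,p@YV*1000],1)
E
python3 - <<'E'
from h import *
s=load('w4');f=lambda u,v,h:ray(s,(u+.5)*.64-.5,(v+.5)*.64-.5,h)[:2]
for n,p in dict(nearR=(221,377),nearF=(535,377),farR=(180,67),farF=(560,67),noseT=(632,110),noseB=(601,335)).items():print(n,jig(f(*p,.01)))
for p in [(667,412),(691,452),(777,370)]: print('guide',jig(f(*p,.013)))
r,b,m=gauge('w4',(90,20,410,260));print(r,[jig(q/1000) for q in b])
print(jig(state()['eef_pos']))
E
```

```text
nearR [-180.1  -44.8]
nearF [-78.2 -45.1]
farR [-179.4   46. ]
farF [-79.6  45.8]
noseT [-59.1  35.3]
noseB [-58.7 -30.4]
guide [-35.  -56.4]
guide [-24.1 -71.9]
guide [ -2.9 -41.3]
((530.6740112304688, -43.834129333496094), (69.67204284667969, 90.28856658935547), 86.37139129638672) [array([-180.1,   46.1]), array([-180. ,  -44.2]), array([-110.3,  -44.1]), array([-110.4,   46.1])]
[-120.8  -56.1]
```

Run:
```python
from h import *
s=load('w1');f=lambda u,v,h:ray(s,(u+.5)*.64-.5,(v+.5)*.64-.5,h)[:2]
for p in [(321,357),(405,345),(416,398),(332,415)]: print(jig(f(*p,.006)))
P=O-.206*XJ; print(P)
a=state()['eef_pos']
rows(.62,-.06,.10,176.2,4,.6)
rows(P[0],P[1],.10,266.3,10,.6,90,pose=(.62,-.06,.1,176.2))
```

```text
[-283.4   70.8]
[-270.   -13.9]
[-330.1  -25.6]
[-350.7   62.9]
[ 0.52770634 -0.10457062]
[[0.6, -8, -9, -22, np.float64(-0.0)], [0.6, -8, -9, -22, np.float64(-0.0)], [0.6, -8, -9, -22, np.float64(-0.0)], [0.6, -8, -9, -22, np.float64(-0.0)]]
[[0.6, 9, -5, 0, -9.0], [0.6, 10, -4, 0, -9.0], [0.6, 10, -2, 0, -9.0], [0.6, 10, 0, 0, -9.0], [0.6, 10, 1, 0, -9.0]]
[[0.6, 10, 3, 0, -9.0], [0.6, 9, 4, 0, -9.0], [0.6, 9, 6, 0, -9.0], [0.6, 8, 7, 0, -9.0], [0.6, 6, 8, 0, -9.0]]
```

Request:
play_rows([
  [0.6,-14,0,0,0],
  [0.6,-10,-9,-20,0],
  [0.6,-7,-9,-34,0],
  [0.6,0,-9,-34,0],
  [0.6,0,-9,0,0],
])

```text
t: 8.78
eef_pos: [0.62, -0.0619, 0.1041]
orientation: [-3.141, 0.005, 3.075]
contact_force: [0.4, -0.4, 0.4]
gripper_width: 0.0512
```

Request:
play_rows([
  [0.6,9,-5,0,-9.0],
  [0.6,10,-4,0,-9.0],
  [0.6,10,-2,0,-9.0],
  [0.6,10,0,0,-9.0],
  [0.6,10,1,0,-9.0],
])

```text
t: 9.4
eef_pos: [0.5699, -0.0831, 0.0996]
orientation: [3.139, -0.002, -2.418]
contact_force: [-0.3, 0.1, 0.5]
gripper_width: 0.0516
```

Request:
play_rows([
  [0.6,10,3,0,-9.0],
  [0.6,9,4,0,-9.0],
  [0.6,9,6,0,-9.0],
  [0.6,8,7,0,-9.0],
  [0.6,6,8,0,-9.0],
])

```text
t: 10.02
eef_pos: [0.5232, -0.1052, 0.0997]
orientation: [3.138, 0.001, -1.633]
contact_force: [-0.3, -0.4, -0.5]
gripper_width: 0.0515
```

Request:
play_rows([
  [0.6,0,0,0,0],
  [0.6,0,0,0,0],
])

```text
t: 10.28
eef_pos: [0.5247, -0.1053, 0.1006]
orientation: [3.141, 0.0, -1.64]
contact_force: [-0.2, 1.1, 0.3]
gripper_width: 0.0513
```

Run:
```python
from h import *
st=state();print(st['eef_pos'],np.degrees(st['orientation'][2]),jig(st['eef_pos']),st['q'])
rows(.52770634,-.10457062,.05,-93.7,1,.6)
s=snap('scene','s5')
im=cv2.imread('pics/s5.png');cv2.imwrite('pics/s5z.png',cv2.resize(im[80:320,140:440],(750,600),interpolation=cv2.INTER_CUBIC))
s=snap('top','t5')
```

```text
[ 0.52469112 -0.10526935  0.10064318] -93.96740893674016 [-206.9    3. ] [-3.16616454e-01  3.84545578e-01 -2.90007283e-01  8.97287083e-01
  9.10328346e-05 -1.81816865e+00]
[[0.6, -1, -3, 51, np.float64(-0.3)]]
```

View pics/s5z.png

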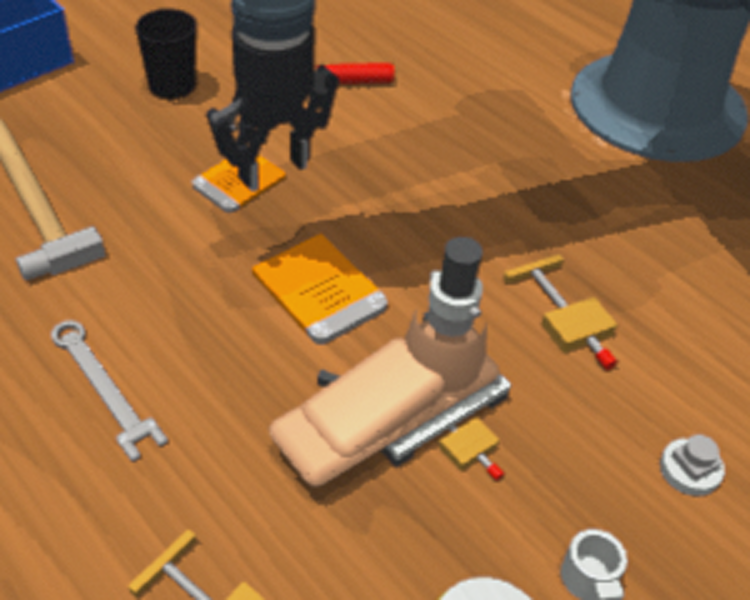

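Request:
play_rows([
  [0.6,0,-3,30,-0.3],
  [0.6,0,0,40,0],
  [0.6,0,0,10,0],
  [0.6,0,0,4,0],
  [0.6,0,0,3,0],
])

```text
t: 11.0
eef_pos: [0.5292, -0.106, 0.0153]
orientation: [-3.139, -0.001, -1.633]
contact_force: [-0.8, 0.6, 0.7]
gripper_width: 0.051
```

Request:
play_rows([
  [0.6,0,0,0,0],
  [0.6,0,0,0,0],
])

```text
t: 11.25
eef_pos: [0.5286, -0.1059, 0.0151]
orientation: [-3.14, -0.0, -1.633]
contact_force: [-0.3, -0.1, 0.5]
gripper_width: 0.0512
```

Run:
```python
from h import *
st=state();print(st['eef_pos'],np.degrees(st['orientation'][2]),jig(st['eef_pos']))
```

```text
[ 0.52864411 -0.10591938  0.01509691] -93.54628988082852 [-207.3   -1. ]
```

Request:
play_rows([
  [0.6,-4,1,2,0.1],
  [0.6,-5,0,0,0],
  [0.6,-4,0,0,0],
  [0.6,-4,0,0,0],
  [0.6,-4,0,0,0],
])

```text
t: 11.88
eef_pos: [0.5284, -0.0847, 0.0123]
orientation: [-3.142, -0.001, -1.634]
contact_force: [0.2, -1.5, -0.7]
gripper_width: 0.0515
```

Request:
play_rows([
  [0.6,-5,0,0,0],
  [0.6,-5,0,0,0],
  [0.6,-5,0,0,0],
  [0.6,-5,0,0,0],
  [0.6,-5,0,0,0],
])

```text
t: 12.5
eef_pos: [0.53, -0.0594, 0.0123]
orientation: [-3.142, -0.0, -1.634]
contact_force: [0.0, -1.6, -0.3]
gripper_width: 0.0517
```

Run:
```python
from h import *
st=state();print(st['eef_pos'],np.degrees(st['orientation'][2]),jig(st['eef_pos']))
s=snap('top','t6');im=cv2.imread('pics/t6.png')
cv2.imwrite('pics/t6z.png',cv2.resize(im[120:250,150:310],None,fx=5,fy=4.6,interpolation=cv2.INTER_CUBIC))
```

```text
[ 0.5299565  -0.05941229  0.0123224 ] -93.63978757670412 [-160.8    0.7]
```

View pics/t6z.png

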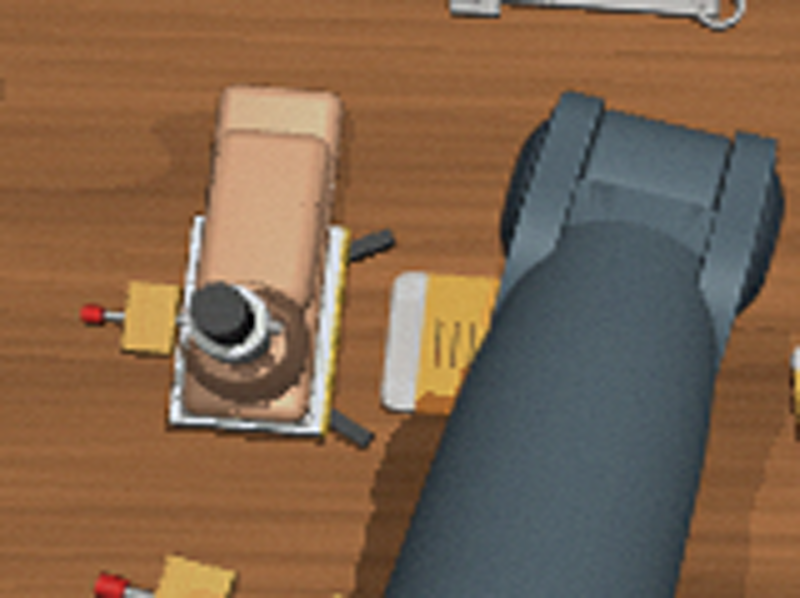

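Request:
play_rows([
  [0.6,-4,0,0,0],
  [0.6,-4,0,0,0],
  [0.6,-4,0,0,0],
  [0.6,-4,0,0,0],
  [0.6,-4,0,0,0],
])

```text
t: 13.18
eef_pos: [0.5312, -0.0395, 0.0123]
orientation: [-3.142, -0.0, -1.634]
contact_force: [-0.2, -1.8, 0.4]
gripper_width: 0.0517
```

Request:
play_rows([
  [0.6,-4,0,0,0],
  [0.6,-4,0,0,0],
  [0.6,-4,0,0,0],
  [0.6,-4,0,0,0],
  [0.6,-2,0,0,0],
])

```text
t: 13.8
eef_pos: [0.5323, -0.0215, 0.0123]
orientation: [-3.142, -0.0, -1.634]
contact_force: [-0.8, -2.1, 0.2]
gripper_width: 0.0511
```

Run:
```python
from h import *
st=state();print(st['eef_pos'],np.degrees(st['orientation'][2]),jig(st['eef_pos']),st['contact_force'])
for n in ('top','scene'): snap(n,n+'7')
snap('wrist','w7')
def cap(f,roi,z=.012):
    s=load(f);im=cv2.cvtColor(s['image'],cv2.COLOR_RGB2HSV).astype(int);x0,y0,x1,y1=roi;h=im[y0:y1,x0:x1]
    w=(((h[...,0]<8)|(h[...,0]>172))&(h[...,1]>170)&(h[...,2]>80))
    v,u=np.nonzero(w);return len(u),(u.mean()+x0).round(2),(v.mean()+y0).round(2),jig(ray(s,u.mean()+x0,v.mean()+y0,z))
for f in ('top0','t6','top7'): print(f,cap(f,(155,175,178,200)))
for f in ('scene0','s5','scene7'): print(f,cap(f,(325,255,350,280)))
im=cv2.imread('pics/scene7.png');cv2.imwrite('pics/s7z.png',cv2.resize(im[120:320,200:400],(600,600),interpolation=cv2.INTER_CUBIC))
im=cv2.imread('pics/top7.png');cv2.imwrite('pics/t7z.png',cv2.resize(im[130:230,150:290],None,fx=5,fy=5,interpolation=cv2.INTER_CUBIC))
```

```text
[ 0.53234002 -0.02152313  0.01229358] -93.62686101998086 [-122.8    0.7] [-0.77307109 -2.06305254  0.21187306]
top0 (17, np.float64(167.88), np.float64(187.65), array([ 1.445e+02, -1.000e-01]))
t6 (17, np.float64(167.88), np.float64(187.65), array([ 1.445e+02, -1.000e-01]))
top7 (17, np.float64(167.88), np.float64(187.65), array([ 1.445e+02, -1.000e-01]))
scene0 (29, np.float64(337.69), np.float64(268.38), array([147.4,  -2.8]))
s5 (29, np.float64(337.69), np.float64(268.38), array([147.4,  -2.8]))
scene7 (27, np.float64(337.78), np.float64(268.22), array([147.2,  -2.3]))
```

View pics/t7z.png

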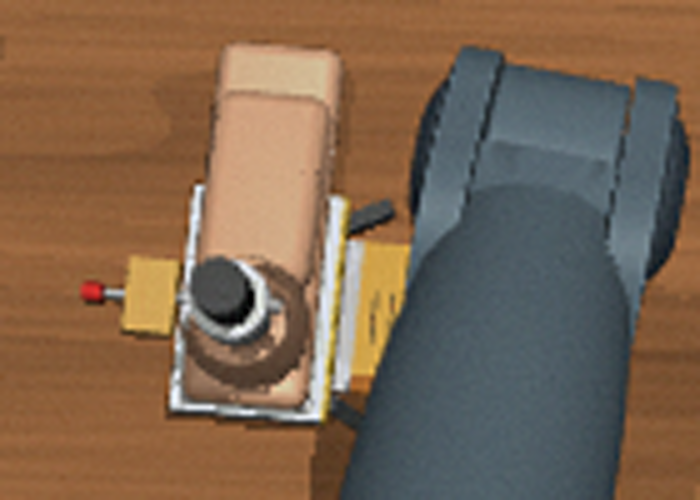

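View pics/s7z.png

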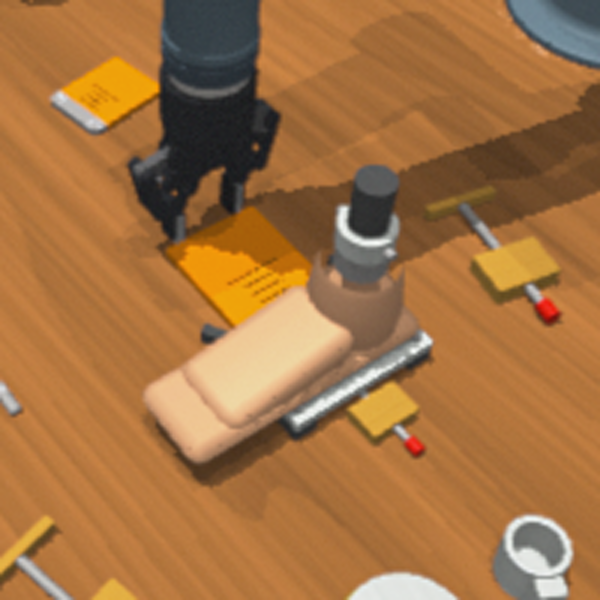

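Request:
play_rows([
  [0.6,-3,0,0,0],
  [0.6,-3,0,0,0],
  [0.6,-3,0,0,0],
  [0.6,-3,0,0,0],
  [0.6,-2,0,0,0],
])

```text
t: 14.58
eef_pos: [0.5332, -0.0076, 0.0123]
orientation: [-3.142, -0.0, -1.634]
contact_force: [0.0, -1.6, 0.6]
gripper_width: 0.0508
```

Request:
play_rows([
  [0.6,-1,0,0,0],
  [0.6,-1,0,0,0],
])

```text
t: 14.82
eef_pos: [0.5333, -0.0058, 0.0123]
orientation: [3.142, -0.0, -1.634]
contact_force: [-0.8, -1.5, 0.3]
gripper_width: 0.051
```

Request:
play_rows([
  [0.6,-1,0,0,0],
  [0.6,-1,0,0,0],
])

```text
t: 15.08
eef_pos: [0.5335, -0.0038, 0.0123]
orientation: [3.142, -0.0, -1.634]
contact_force: [-0.1, -1.5, -0.2]
gripper_width: 0.0511
```

Request:
play_rows([
  [0.6,-1,0,0,0],
  [0.6,-1,0,0,0],
])

```text
t: 15.32
eef_pos: [0.5335, -0.0018, 0.0123]
orientation: [3.142, -0.0, -1.634]
contact_force: [-1.0, -1.0, 0.2]
gripper_width: 0.0512
```

Request:
play_rows([
  [0.6,-1,0,0,0],
  [0.6,-1,0,0,0],
])

```text
t: 15.58
eef_pos: [0.5337, 0.0002, 0.0123]
orientation: [-3.142, -0.0, -1.634]
contact_force: [0.0, -2.0, -0.2]
gripper_width: 0.0515
```

Request:
play_rows([
  [0.6,-1,0,0,0],
  [0.6,-1,0,0,0],
])

```text
t: 15.82
eef_pos: [0.5338, 0.0022, 0.0123]
orientation: [-3.142, -0.0, -1.634]
contact_force: [-0.8, -1.9, -0.5]
gripper_width: 0.0513
```

Request:
play_rows([
  [0.6,-1,0,0,0],
  [0.6,-1,0,0,0],
])

```text
t: 16.08
eef_pos: [0.534, 0.0042, 0.0123]
orientation: [3.142, -0.0, -1.634]
contact_force: [-0.6, -0.7, -0.6]
gripper_width: 0.0512
```

Request:
play_rows([
  [0.6,-1,0,0,0],
  [0.6,-1,0,0,0],
])

```text
t: 16.32
eef_pos: [0.5341, 0.0062, 0.0123]
orientation: [3.142, -0.0, -1.634]
contact_force: [0.7, -1.1, -0.2]
gripper_width: 0.0513
```

Request:
play_rows([
  [0.6,-1,0,0,0],
  [0.6,-1,0,0,0],
])

```text
t: 16.58
eef_pos: [0.5342, 0.0082, 0.0123]
orientation: [-3.142, -0.0, -1.634]
contact_force: [0.0, -1.1, 0.4]
gripper_width: 0.051
```

Request:
play_rows([
  [0.6,-1,0,0,0],
  [0.6,-1,0,0,0],
])

```text
t: 16.82
eef_pos: [0.5343, 0.0102, 0.0123]
orientation: [-3.142, -0.0, -1.634]
contact_force: [-0.6, -0.2, -1.3]
gripper_width: 0.0512
```

Request:
play_rows([
  [0.6,-1,0,0,0],
  [0.6,-1,0,0,0],
])

```text
t: 17.08
eef_pos: [0.5345, 0.0122, 0.0123]
orientation: [3.142, -0.0, -1.634]
contact_force: [-0.4, -1.3, -0.4]
gripper_width: 0.051
```

Request:
play_rows([
  [0.6,-1,0,0,0],
  [0.6,-1,0,0,0],
])

```text
t: 17.32
eef_pos: [0.5346, 0.0142, 0.0123]
orientation: [-3.142, -0.0, -1.634]
contact_force: [-0.7, -0.3, -0.9]
gripper_width: 0.0513
```

```bash
cat >> h.py <<'E'
def cap(f,roi,z=.012):
    s=load(f);im=cv2.cvtColor(s['image'],cv2.COLOR_RGB2HSV).astype(int);x0,y0,x1,y1=roi;h=im[y0:y1,x0:x1]
    w=(((h[...,0]<8)|(h[...,0]>172))&(h[...,1]>120)&(h[...,2]>60))*(h[...,1].astype(float))
    v,u=np.mgrid[y0:y1,x0:x1];U,V=(u*w).sum()/w.sum(),(v*w).sum()/w.sum();return U.round(2),V.round(2),jig(ray(s,U,V,z))
E
python3 - <<'E'
from h import *
st=state();print(jig(st['eef_pos']),st['contact_force'])
s=snap('top','top8');snap('scene','scene8');snap('wrist','w8')
for f in ('top0','top7','top8'): print(cap(f,(155,175,178,200)))
for f in ('scene0','scene7','scene8'): print(cap(f,(325,255,350,285)))
im=cv2.imread('pics/scene8.png');cv2.imwrite('pics/s8z.png',cv2.resize(im[120:320,200:400],(600,600),interpolation=cv2.INTER_CUBIC))
E
```

```text
[-87.1   0.7] [-0.67591523 -0.34634984 -0.87169082]
(np.float64(168.01), np.float64(187.78), array([144.1,   0.3]))
(np.float64(167.97), np.float64(187.67), array([144.2,  -0. ]))
(np.float64(167.97), np.float64(187.68), array([144.2,  -0. ]))
(np.float64(337.7), np.float64(268.39), array([147.4,  -2.8]))
(np.float64(337.78), np.float64(268.26), array([147.3,  -2.4]))
(np.float64(337.78), np.float64(268.27), array([147.3,  -2.4]))
```

View pics/s8z.png

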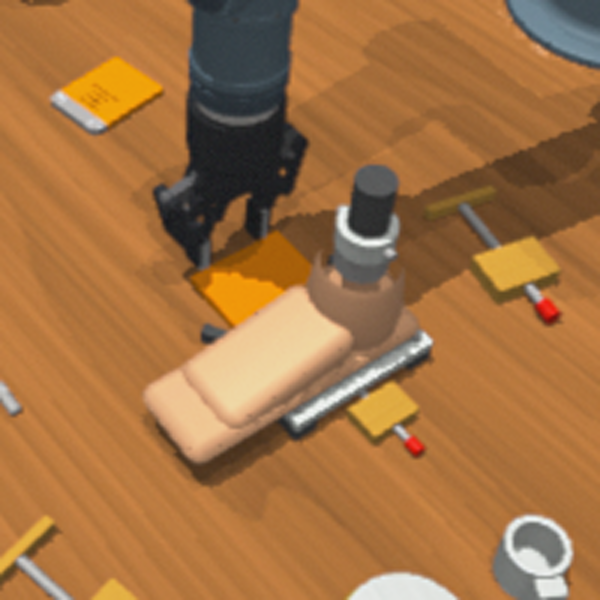

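View pics/w8.png

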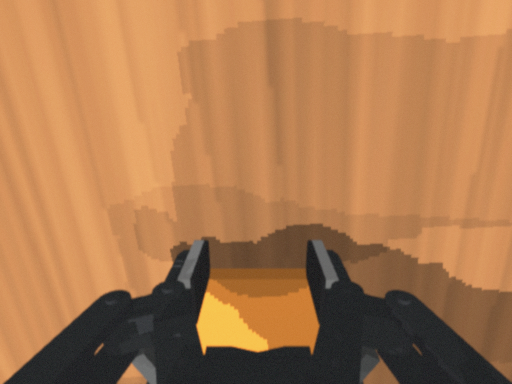

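Cap unmoved and the blade is sliding freely, so I'll continue.

Request:
play_rows([
  [0.6,-1,0,0,0],
  [0.6,-1,0,0,0],
])

```text
t: 17.73
eef_pos: [0.5347, 0.0161, 0.0123]
orientation: [-3.142, -0.0, -1.634]
contact_force: [-0.7, -1.0, 0.2]
gripper_width: 0.0514
```

Request:
play_rows([
  [0.6,-1,0,0,0],
  [0.6,-1,0,0,0],
])

```text
t: 17.98
eef_pos: [0.5347, 0.0165, 0.0123]
orientation: [3.141, -0.004, -1.635]
contact_force: [-2.2, -8.0, 0.1]
gripper_width: 0.0511
```

Request:
play_rows([
  [0.6,0,0,0,0],
])

```text
t: 18.1
eef_pos: [0.5347, 0.0166, 0.0123]
orientation: [3.141, -0.004, -1.635]
contact_force: [-1.1, -7.4, 0.8]
gripper_width: 0.0512
```

Run:
```python
from h import *
st=state();print(jig(st['eef_pos']),st['eef_pos'],st['contact_force'])
s=snap('top','top9');snap('scene','scene9')
print(cap('top9',(155,175,178,200)),cap('scene9',(325,255,350,285)))
```

```text
[-84.7   0.8] [0.53471549 0.0165506  0.0122951 ] [-1.05716577 -7.44350283  0.82055679]
(np.float64(167.96), np.float64(187.68), array([144.3,  -0. ])) (np.float64(337.74), np.float64(268.31), array([147.3,  -2.6]))
```

Request:
play_rows([
  [0.6,-1,0,0,0],
  [0.6,-1,0,0,0],
  [0.6,0,0,0,0],
])

```text
t: 18.58
eef_pos: [0.5348, 0.0183, 0.0123]
orientation: [3.141, -0.004, -1.635]
contact_force: [-0.8, -6.6, 1.1]
gripper_width: 0.0512
```

Run:
```python
from h import *
st=state();print(jig(st['eef_pos']),st['eef_pos'],st['contact_force'])
s=snap('top','top10');snap('scene','scene10')
print(cap('top10',(155,175,178,200)),cap('scene10',(325,255,350,285)))
```

```text
[-83.    0.9] [0.53476248 0.01827065 0.01230557] [-0.83602095 -6.55669057  1.05890739]
(np.float64(167.5), np.float64(187.54), array([145.7,  -0.3])) (np.float64(338.17), np.float64(268.86), array([148.9,  -2.7]))
```

Request:
play_rows([
  [0.6,-1,0,0,0],
  [0.6,-1,0,0,0],
  [0.6,-1,0,0,0],
  [0.6,0,0,0,0],
])

```text
t: 19.18
eef_pos: [0.5349, 0.0213, 0.0123]
orientation: [3.141, -0.004, -1.635]
contact_force: [-1.3, -7.5, 0.3]
gripper_width: 0.051
```

Run:
```python
from h import *
st=state();print(jig(st['eef_pos']),st['eef_pos'],st['contact_force'])
s=snap('top','top11');snap('scene','scene11')
print(cap('top11',(155,175,178,200)),cap('scene11',(325,255,350,285)))
```

```text
[-80.    0.9] [0.5349428  0.02126325 0.01229005] [-1.2872063  -7.45349794  0.26146015]
(np.float64(166.52), np.float64(187.54), array([ 1.486e+02, -1.000e-01])) (np.float64(339.13), np.float64(270.02), array([152.2,  -3. ]))
```

The pin is set back about 4.4–5.0 mm by three measures. I'll back away, then lift.

Request:
play_rows([
  [0.6,3,0,0,0],
  [0.6,6,0,0,0],
  [0.6,12,0,0,0],
  [0.6,15,0,-20,0],
  [0.6,10,0,-50,0],
])

```text
t: 19.9
eef_pos: [0.5297, -0.0234, 0.0807]
orientation: [3.136, 0.001, -1.635]
contact_force: [0.3, -0.4, -0.2]
gripper_width: 0.0509
```

Request:
play_rows([
  [0.6,30,0,-50,0],
  [0.6,50,0,-40,0],
  [0.6,60,0,0,0],
  [0.6,60,0,0,0],
  [0.6,0,0,0,0],
])

```text
t: 20.52
eef_pos: [0.5193, -0.2259, 0.1715]
orientation: [-3.14, -0.001, -1.641]
contact_force: [-0.2, -0.1, 0.4]
gripper_width: 0.0511
```

Request:
play_rows([
  [0.6,0,0,0,0],
  [0.6,0,0,0,0],
])

```text
t: 20.78
eef_pos: [0.5195, -0.22, 0.1712]
orientation: [3.141, 0.001, -1.633]
contact_force: [0.6, 0.7, 0.4]
gripper_width: 0.0513
```

Run:
```python
from h import *
st=state();print(st['eef_pos'],st['contact_force'])
s=snap('top','top12');snap('scene','scene12')
print(cap('top12',(155,175,178,200)),cap('scene12',(325,255,350,285)))
a=cv2.imread('pics/scene12.png');cv2.imwrite('pics/s12z.png',cv2.resize(a,(800,600)))
a=cv2.imread('pics/top12.png');cv2.imwrite('pics/t12z.png',cv2.resize(a[60:310,70:410],(800,588),interpolation=cv2.INTER_CUBIC))
```

```text
[ 0.5194607  -0.21996525  0.17116111] [0.57059735 0.65941708 0.44370943]
(np.float64(166.52), np.float64(187.52), array([ 1.486e+02, -1.000e-01])) (np.float64(339.19), np.float64(269.99), array([152.2,  -2.8]))
```

View pics/s12z.png

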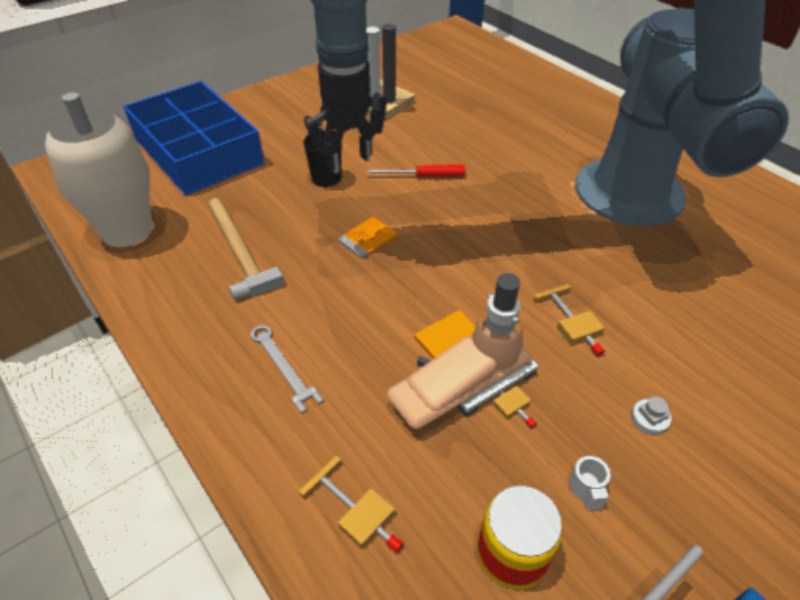

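View pics/t12z.png

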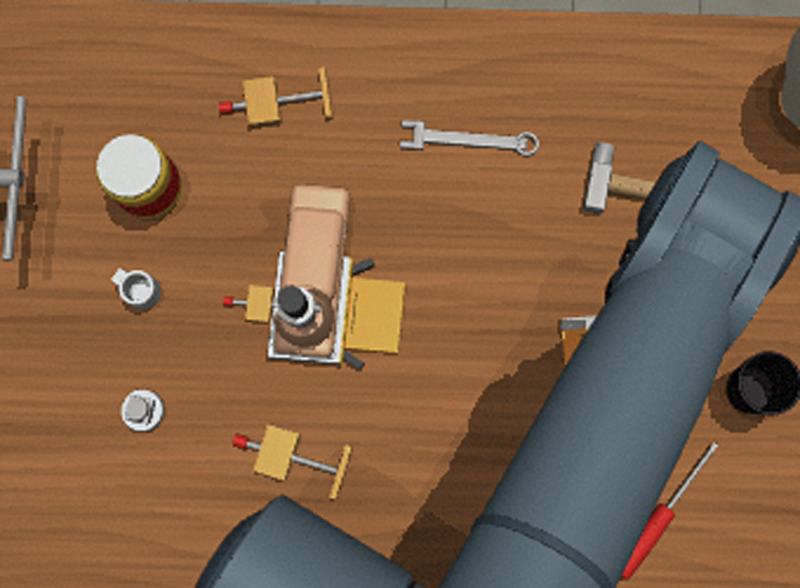

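The blade lies square in the gap at (375,315) in the top view. The cap holds at its shifted place, the hand is clear and the bystanders look unmoved, so I'm handing in.

Run:
```python
from workcell import job_done
print(job_done())
```

```text
the job is handed in; nothing more can be done
None
```

The larger orange blade is lying nose-first in the gap under the jig, the pin is set back by about 5 mm, and the hand is clear. I handed the job in at about 21 s.

- **Squaring up:** I pushed the blade's long side with two fingertips. A wrist picture then showed it parallel to the jig's axis and centred to about 1 mm.
- **Finding the pin:** I pushed the rear edge into the gap in 1 mm steps. The push force rose from about 1–2 N to about 8 N with the nose roughly 46 mm inside, and the red cap had not moved until then.
- **Setting the pin:** I pushed on until the tool had moved about 4.9 mm past contact. The two cameras disagree slightly on how far the cap moved: 4.4 mm from the top view and 4.9 mm from the scene view, both near the pixel limit.
- **Last checks:** After I backed away and lifted the hand, the cap stayed in its shifted place and the blade stayed square in the gap. The tool read no contact force above noise. By eye, the bystanders that could be seen had not moved.

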